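# Straight-through alignment of a goniometer's detector arm, then open the shutter

## Task

Set the laser bench up for a straight-through reading. With the shutter still closed, push the side of the rail of the swinging detector arm round gently with a fingertip until the detector stands dead in line with the laser, squarely facing it across the round stage; then push the red shutter lever over to its other side, as far as it goes, to open the beam. Only push, pinch nothing, keep off the laser and the detector, and leave the loose post, lens tube and driver where they are.

Things in the scene. Friction and masses are not known exactly. Their poses are not given: they have to be found in the camera images.
- goniometer: Fixed black base plate (x -65 to 65, y -60 to 215 mm, 12 mm thick) with a round graduated stage (124 mm across, top 43 mm high). Origin on the table under the stage's vertical pivot axis. +y points from the stage to the laser (beam 80 mm above the table); -y is straight through; +x points away from the robot's side; +z up.
- detector_arm (a joint): Angle (rad) of the arm about the stage's vertical axis: 0 = straight through, along the goniometer's -y; positive = counter-clockwise from above (towards its +x). Starts at 0.5 to 1.0; stops at -0.70 and 1.35. Stays where left; about 1.5 N at 165 mm from the axis moves it. At 0 the white pointer behind the black turning ring meets the red mark of the scale.
- rail_push (a point): Point on the centre line of the arm's rail, 165 mm from the pivot axis, 31 mm above the table, in the free stretch beyond the detector; swings with the arm. x points outward along the rail, y to its counter-clockwise side. The rail is an aluminium bar 34 mm wide, side faces at heights 22 to 40 mm, reaching from 48 to 204 mm from the axis.
- rail_far_side: The rail's counter-clockwise side face: a 5 mm thick strip, 152 mm long, outer face 17 mm from the rail's centre line, heights 22 to 40 mm. Pushing on it turns the arm clockwise (towards 0 from its start). The body's origin is at table height on the pivot axis, x along the rail outward.
- rail_robot_side: The same strip on the rail's clockwise side; pushing on it turns the arm counter-clockwise. Origin at table height on the pivot axis, x along the rail outward.
- detector: Black 36 mm cube on a short post on the rail, round face towards the stage. Origin at its centre, 93 mm from the pivot axis, 80 mm above the table; top at 98 mm. The carriage under it reaches to 114 mm from the axis; its brass thumbscrew stands 10 mm beyond the rail's counter-clockwise side. Do not touch the detector.
- laser: Black laser tube, 25 mm across, 80 mm long, in an aluminium ring clamp 40 mm across (top 100 mm above the table). Origin on the beam at the tube's front end, 125 mm from the stage axis, 80 mm above the table. Do not touch it.
- shutter_lever (a joint): Angle (rad) of the shutter lever about a horizontal axis along the beam: 0 = closed, lever leaning 35 degrees to the goniometer's -x (robot's side), steel blade over the aperture; 1.222 = fully open, at its stop, leaning 35 degrees to +x. It starts at 0 and stays where it is left (about 1 N at the tip moves it).
- lever_pivot (a point): Pivot of the shutter lever: on the goniometer's y axis 76.5 mm from the stage axis towards the laser, 106 mm above the table. The fixed black shutter housing just behind it (towards the laser) is 50 mm wide along x, 12 mm thick and 112 mm high.
- lever_tip (a point): Centre of the top end of the shutter lever, 62 mm from its pivot; it moves with the lever (157 mm above the table at either end of the swing, 168 mm half-way). The red lever is a flat bar 12 mm wide along x, 10 mm thick along y; its red part covers 22 to 62 mm from the pivot.
- lever_robot_half: The half of the red lever on its -x side (6 mm of its 12 mm width): the one to push on to open. Origin at the pivot.
- lever_far_half: The other half of the red lever, on its +x side. Origin at the pivot.
- pedestal: Loose bystander: steel pedestal post, 32 mm across the foot, 65 mm tall, upright. Origin at the centre of its underside.
- lens_tube: Loose bystander: black lens tube, 33 mm across, 30 mm tall, standing. Origin at the centre of its underside.
- hex_driver: Loose bystander: hand driver with a yellow handle, 160 mm long, lying flat. Origin about its middle, on the table.

How it is judged (in metres and radians):
On the way, in this order (a step that is already met when the one before it is completed fails the run):
1. the detector arm rests in line with the laser, the shutter still closed (value of joint detector_arm between -0.052 and 0.052 rad and velocity of joint detector_arm between -0.05 and 0.05 rad/s and value of joint shutter_lever below 0.15 rad), for 0.3 s.
2. the shutter lever is pushed over to open (value of joint shutter_lever above 1 rad and value of joint detector_arm between -0.052 and 0.052 rad), for 0.2 s.
At the end, for the whole second after the job is handed in: The detector arm rests within 3 degrees (0.052 rad) of straight through, the shutter lever rests within 0.22 rad of its open stop (1.0 rad or more), and the three loose parts are within 15 mm of where they stood (all of step 2 and velocity of joint detector_arm between -0.03 and 0.03 rad/s and velocity of joint shutter_lever between -0.05 and 0.05 rad/s and distance of each of pedestal, lens_tube, hex_driver from where it was at the start of the episode below 0.015 m); the robot touches nothing.
It fails at once if the shutter is opened (over 0.35 rad) while the arm is more than 5 degrees out of line (value of joint shutter_lever above 0.35 rad and not (value of joint detector_arm between -0.087 and 0.087 rad)).
It fails at once if the rail or the shutter lever is pinched (both its sides pressed at once) ((contact force between the fingers and rail_far_side above 1 N and contact force between the fingers and rail_robot_side above 1 N) or (contact force between the fingers and lever_robot_half above 1 N and contact force between the fingers and lever_far_half above 1 N)).
It fails at once if the rail or the lever is shoved with more than 30 N (contact force between the fingers and rail_far_side above 30 N or contact force between the fingers and rail_robot_side above 30 N or contact force between the fingers and lever_robot_half above 30 N or contact force between the fingers and lever_far_half above 30 N).
It fails at once if the laser or the detector is touched (over 1 N) (contact force between any of the fingers, the arm and laser above 1 N or contact force between any of the fingers, the arm and detector above 1 N).
It fails at once if the post, the lens tube or the driver is moved or lifted more than 15 mm (distance of any of pedestal, lens_tube, hex_driver from where it was at the start of the episode above 0.015 m).
It also fails if it takes over 54 s, if anything falls off the work surface, if the arm or the gripper's body presses on something with over 40 N, if the wrist force passes 120 N, or if a joint passes its speed limit or range.

## Robot

A 6-joint arm with a two-finger parallel gripper is mounted at the origin on the work surface. World frame = base frame: x ahead of the robot, y to its left, z up, the work surface at z = 0. Lengths are in mm, angles in degrees, forces in N, time in s.
With the tool pointing down it reaches from about 350 to 850 mm from the base axis. Payload 8.1 kg.
Tool frame: the origin (TCP) lies between the finger pads; the fingertips stand 22 mm ahead of it and the grasp point (between the pads) lies 3 mm ahead of it; z points along the fingers, y is the direction in which the jaws open and shut (so a half turn about z gives the same grasp; the last joint's range is limited). The gripper opens to 85 mm and grips with 20 to 120 N. Pads are 22 mm wide; open, the fingers measure 114 mm over their backs; the gripper's body (76 mm by 85 mm) begins 54 mm behind the grasp point. The pads swing forward as they close: fully open they stand 13 mm farther back than shut.
Start: joints at [-79.549, 7.471, 85.268, -0, 87.261, -4.893], TCP at [158.787, -578.612, 253.292] pointing down, gripper open.
Joint ranges: [-169.43, 169.43], [-51.17, 129.36], [1.28, 143.12], [-76.62, 256.62], [0, 156.53], [-152.29, 152.29]. Speed limits (degrees/s): [136.94, 136.94, 159.86, 180, 180, 180].

## Interface

Orientations are given as [roll, pitch, yaw] about the fixed x, y, z axes, in that order (R = Rz(yaw) Ry(pitch) Rx(roll)).
In Python, from bench import r gives the robot as it stands.
- The arm moves only by the tool drive_tool, never from a script. Its argument "moves" is a list of rows, each a list of 2 entries, a list of its own where there are three numbers: the shift along the world's x, y, z in mm, then the turn about the world's z in degrees. A call has exactly 8 rows; each row is the pose to reach, as a shift and turn from the pose commanded when the call began; what a row does not reach only later rows make up. A row lasts 1/12 s, in which the tool goes at most 41.7 mm and 7.16 degrees, less where a joint would pass 70% of its speed; a pose out of reach is approached as far as the arm can. A call with a gripper value outside its range is refused whole. "fingers" is the finger opening in mm, from 0 to 85.4, set as the call begins (left out, the last holds). The fingers move at their own pace and stop on an object; "squeeze" is the grip in N (left out, the last holds). Time passes only in rows, so rows that repeat a pose let the fingers close, or fill a call up. It gives the time, the measured TCP pose, the force and the opening at its end, in the units of the state.
- r.sense(): the state, without advancing time (a new reading comes with each control period).
- r.snapshot(name): name is "scene" or "side" or "wrist"; returns a dict with "pixels" (420x560x3 uint8, red, green, blue), "camera_matrix" (3x3 intrinsics, pixels), "xyz" and "orientation" of the camera in the world. Camera axes: x right, y down, z forward; pixel columns grow to the right and rows downward; lengths in mm; the calibration is good to about 2 mm. The wrist camera is an equidistant fisheye: a pixel r from the principal point sees the ray r / f radians off the axis. A picture is of the moment at which its call begins. There is no depth.
- r.hand_in(): hands the job in, once; it reports no verdict.
The state is a dict: "time": time; "joint_pos": joint angles; "qd": joint speeds; "joint_efforts": joint torques, N m; "tool_pos": TCP position; "tcp_rot": TCP orientation; "ft_force": force on the tool from outside, world axes, zero at the start; "wrist_torque": the same for the moment, N m; "finger_gap": finger opening in mm.
Only numpy, scipy, OpenCV 4.12 (cv2) and the standard library are available. Lean on these libraries where they do the work, as an engineer would, in place of code of your own. Each camera call takes 0.05 s, during which the arm holds its last target.

## Working session

There is one attempt and no reset: what is moved stays moved. The work goes in short steps, Python scripts to look and compute and a tool call to move; the robot and the scene stay as the last step left them, time stands still between calls to the robot, and variables do not carry over. Pictures are saved under pics/ and viewed, and the job is handed in when it is done.

Besides the shell and the picture viewer there is one more tool, called as a command line: name --argument value ..., lists and objects as JSON in quotes. drive_tool: Moves the arm, as the interface text tells. Its arguments: {"type":"object","properties":{"moves":{"type":"array","items":{"type":"array"}},"fingers":{"type":"number"},"squeeze":{"type":"number"}},"required":["moves"]}

```bash
ls; mkdir -p pics; python3 - <<'E'
from bench import r
import cv2,pickle
s=r.sense();print({k:s[k] for k in('time','tool_pos','tcp_rot','ft_force','finger_gap')})
d={}
for n in("scene","side","wrist"):
    p=r.snapshot(n);d[n]=p;cv2.imwrite(f"pics/a_{n}.png",p["pixels"][:,:,::-1]);print(n,p["camera_matrix"],p["xyz"],p["orientation"])
pickle.dump(d,open("a.pkl","wb"))
E
```

```text
pics
{'time': 0.0, 'tool_pos': array([ 158.69203053, -578.09442223,  252.25148488]), 'tcp_rot': array([-1.79892759e+02, -9.96050952e-03,  1.53429830e+01]), 'ft_force': array([-0.34295977, -0.88826445,  0.48518695]), 'finger_gap': 85.56900308363291}
scene [[380.54377938   0.         281.86255356]
 [  0.         380.54377938 208.96315401]
 [  0.           0.           1.        ]] [804.35010195 325.69257374 617.15478465] [-140.24532979   -0.24044106  135.1075908 ]
side [[481.11113734   0.         279.26301351]
 [  0.         481.11113734 213.14903852]
 [  0.           0.           1.        ]] [ 489.97428135 -554.48128594  525.48099958] [-122.51103037    0.50994473   -0.91013842]
wrist [[325.1922621    0.         278.58896462]
 [  0.         325.1922621  213.56758575]
 [  0.           0.           1.        ]] [ 238.07787593 -557.96331092  373.01052104] [ 1.61281054e+02  6.60246402e-02 -7.47585843e+01]
```

View pics/a_scene.png

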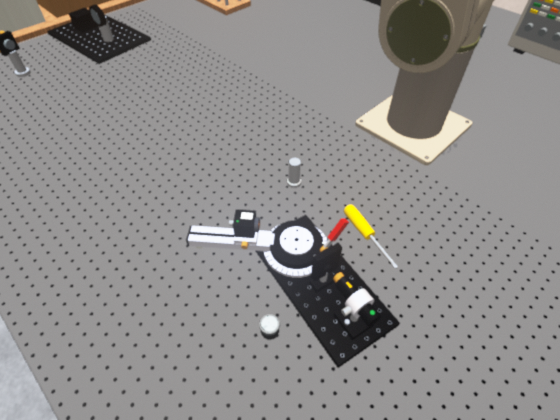

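View pics/a_side.png

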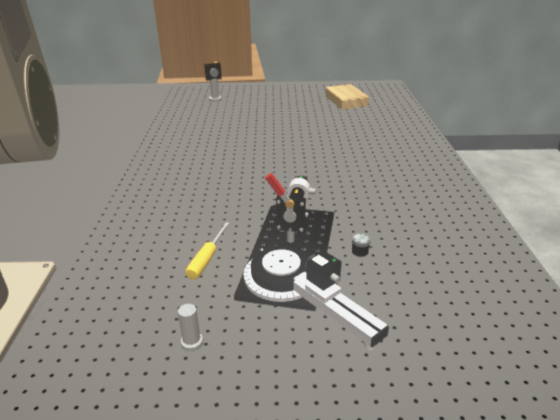

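View pics/a_wrist.png

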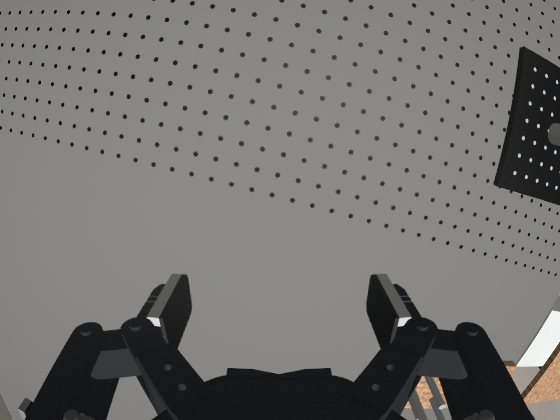

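The scene view shows the stage centre near (296,240), the rail running left to (190,237), the red lever at (338,230), the post at (294,172), the lens tube at (270,325) and the driver at (370,235). In the side view the stage is at (281,262), the rail end at (378,328) and the lever at (275,185). I'll enlarge both to measure.

```bash
cat > h.py <<'E'
import numpy as np,cv2,pickle
from scipy.spatial.transform import Rotation as R
def ray(p,uv):
    K=np.array(p["camera_matrix"]);M=R.from_euler('xyz',p["orientation"],degrees=True).as_matrix()
    return np.array(p["xyz"]),M@(np.linalg.inv(K)@[uv[0],uv[1],1])
def onz(p,uv,z):
    o,d=ray(p,uv);return o+d*(z-o[2])/d[2]
def tri(p,a,q,b):
    o1,d1=ray(p,a);o2,d2=ray(q,b);d1/=np.linalg.norm(d1);d2/=np.linalg.norm(d2)
    A=np.stack([d1,-d2],1);t=np.linalg.lstsq(A,o2-o1,rcond=None)[0]
    x,y=o1+t[0]*d1,o2+t[1]*d2;return (x+y)/2,np.linalg.norm(x-y)
def proj(p,X):
    K=np.array(p["camera_matrix"]);M=R.from_euler('xyz',p["orientation"],degrees=True).as_matrix()
    c=K@(M.T@(np.array(X)-p["xyz"]));return c[:2]/c[2]
def crop(p,x0,y0,w,h,s,f):
    im=p["pixels"][y0:y0+h,x0:x0+w,::-1];cv2.imwrite(f,cv2.resize(im,None,fx=s,fy=s,interpolation=cv2.INTER_CUBIC))
E
python3 - <<'E'
from h import *
d=pickle.load(open('a.pkl','rb'))
crop(d['scene'],180,150,230,215,3.4,'pics/b1.png');crop(d['side'],175,165,220,195,3.4,'pics/b2.png')
E
```

```text
(no output)
```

View pics/b1.png

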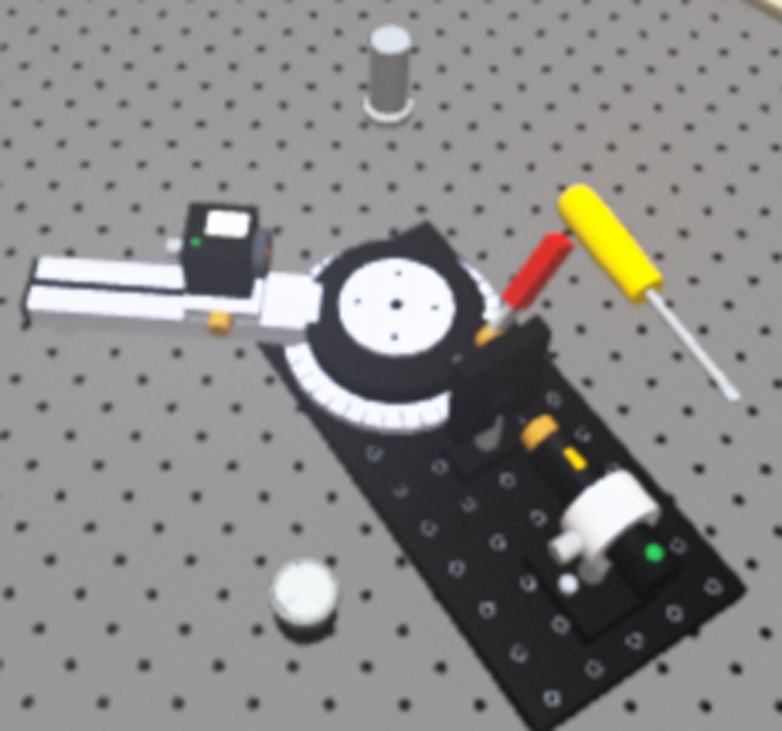

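View pics/b2.png

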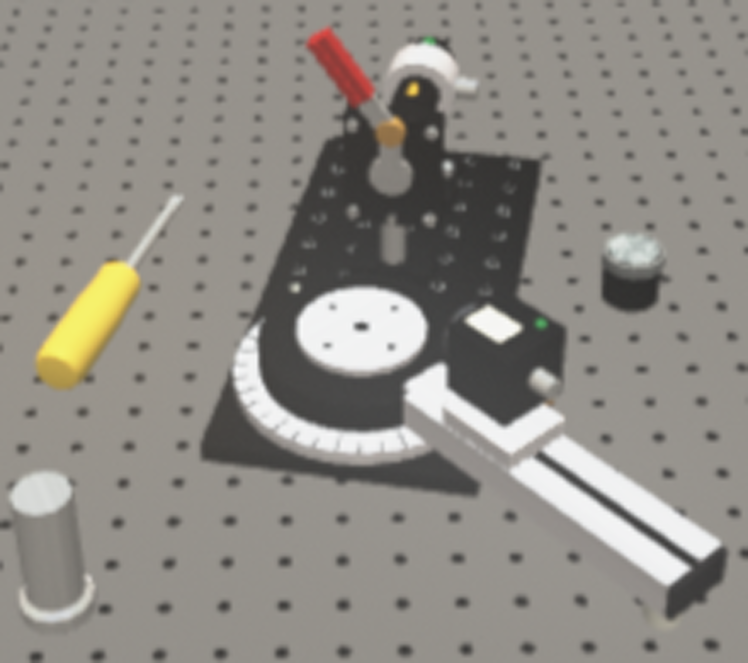

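```bash
python3 - <<'E'
from h import *
d=pickle.load(open('a.pkl','rb'));A,B=d['scene'],d['side']
a=lambda x,y:(x/3.4+180,y/3.4+150)
b=lambda x,y:(x/3.4+175,y/3.4+165)
C,e=tri(A,a(397,304),B,b(361,326));print('centre',C,e)
print('ctr@43',onz(A,a(397,304),43),onz(B,b(361,326),43))
for n,p,uv in[('s +y1',A,a(745,590)),('s +y2',A,a(538,730)),('s ?',A,a(428,222)),('side +x+y',B,b(540,160)),('side -x-y',B,b(205,458)),('side +x-y',B,b(478,493)),('side -x+y',B,b(328,138))]:
    print(n,onz(p,uv,12).round(1))
print('tip',tri(A,a(566,240),B,b(322,34)),'pivot',tri(A,a(488,338),B,b(390,130)))
print('rail end top', onz(A,a(38,260),40),onz(A,a(28,308),40),onz(B,b(668,590),40),onz(B,b(722,545),40))
print('ped',onz(A,a(388,110),0),onz(B,b(56,600),0),'ped top',onz(A,a(391,40),65),onz(B,b(42,494),65))
print('lens top',onz(A,a(305,592),30),onz(B,b(633,252),30))
for q in[(576,200),(645,290),(735,397)]:print('drv s',onz(A,a(*q),12))
for q in[(62,370),(122,275),(178,198)]:print('drv side',onz(B,b(*q),12))
E
```

```text
centre [498.00824238  59.7928302   42.76737227] 1.1540526107054256
ctr@43 [497.50997881  59.97228518  43.        ] [498.51645374  59.07884784  43.        ]
s +y1 [483.4 282.3  12. ]
s +y2 [606.2 253.7  12. ]
s ? [424.3  17.3  12. ]
side +x+y [606.8 252.   12. ]
side -x-y [426.1   3.5  12. ]
side +x-y [548.6 -22.1  12. ]
side -x+y [482.8 280.3  12. ]
tip (array([480.68149842, 141.95432166, 156.88811078]), np.float64(3.490970698905656)) pivot (array([514.83514865, 133.11938825, 106.4681112 ]), np.float64(0.4206118614177564))
rail end top [ 616.63603261 -103.13701474   40.        ] [639.96248374 -80.36378154  40.        ] [ 615.39354504 -106.55601961   40.        ] [641.35932228 -83.21320718  40.        ]
ped [365.94459683 -71.79332177   0.        ] [366.93977717 -68.97750747   0.        ] ped top [367.67865059 -70.15737586  65.        ] [368.89905299 -73.26095248  65.        ]
lens top [641.22608389 137.83200433  30.        ] [640.85273537 133.50600703  30.        ]
drv s [347.54555067  68.99677809  12.        ]
drv s [372.31638773 139.36587199  12.        ]
drv s [395.40158707 216.69161372  12.        ]
drv side [352.29455999  67.8577791   12.        ]
drv side [373.54299885 145.3539499   12.        ]
drv side [397.68305855 218.02839981  12.        ]
```

Fits: goniometer origin ≈ (498, 59.5), yaw ≈ -12.4° (lever pivot and plate corners agree within about 0.6°). The detector arm is at ≈ 52.7° (0.92 rad), with the rail end 201 mm out (204 given). I'll go to the far side of the rail with the fingers shut, jaws along the rail.

drive_tool --moves '[[[27,30,0],1],[[54,60,0],2],[[81,90,0],3],[[108,120,0],4],[[135,150,0],5],[[162,180,0],6],[[189,210,0],7],[[216,240,0],8]]' --fingers 0

```text
time: 0.82
tool_pos: [375.6, -336.8, 253.1]
tcp_rot: [-180.0, -0.0, 23.4]
ft_force: [0.6, -0.3, -0.7]
finger_gap: 0.2
```

drive_tool --moves '[[[27,30,0],1],[[54,60,0],2],[[81,90,0],3],[[108,120,0],4],[[135,150,0],5],[[162,180,0],6],[[189,210,0],7],[[216,240,0],8]]'

```text
time: 1.48
tool_pos: [591.7, -96.7, 253.0]
tcp_rot: [-180.0, 0.0, 31.4]
ft_force: [0.0, -1.2, 1.1]
finger_gap: -0.3
```

drive_tool --moves '[[[20,20,-20],2],[[40,40,-40],4],[[66,63,-60],6],[[66,63,-80],9],[[66,63,-100],9],[[66,63,-120],9],[[66,63,-120],9],[[66,63,-120],9]]'

```text
time: 2.15
tool_pos: [655.4, -35.4, 131.5]
tcp_rot: [-179.8, 0.2, 40.3]
ft_force: [0.3, -0.1, 0.1]
finger_gap: -0.1
```

```bash
python3 - <<'E'
from h import *
from bench import r
d={n:r.snapshot(n) for n in('scene','side')}
for n in d: crop(d[n],160,60,320,300,2,f'pics/c_{n}.png')
s=r.sense();print(s['time'],s['tool_pos'],s['tcp_rot'],s['ft_force'],s['joint_pos'],s['finger_gap'])
E
```

```text
2.25 [657.47545638 -35.85621904 134.87719276] [ 1.79925894e+02 -6.72036665e-02  4.03289447e+01] [0.26277785 0.85689592 0.5697923 ] [-7.58141777e+00  2.07660912e+01  8.23469220e+01  2.04002990e-04
  7.67869465e+01  4.20896345e+01] 0.017770734133960808
```

View pics/c_side.png

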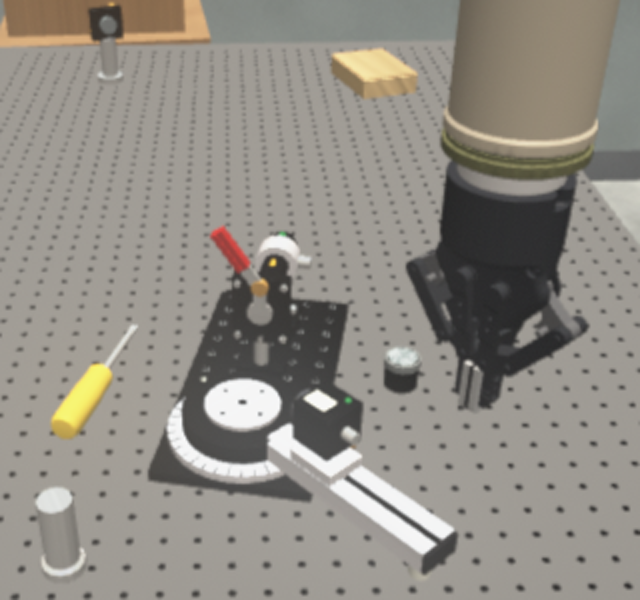

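View pics/c_scene.png

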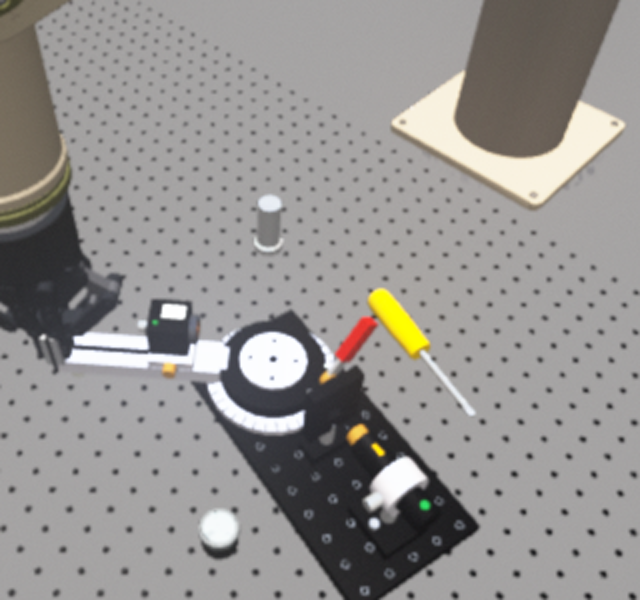

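The rail's swing path is clear of the post and driver. The shut linkage spreads along the jaw line, so I'll shift 10 mm outward to about 185 mm radius to stay clear of the detector, then descend.

drive_tool --moves '[[[6,-8,-15],0],[[6,-8,-30],0],[[6,-8,-45],0],[[6,-8,-60],0],[[6,-8,-75],0],[[6,-8,-84],0],[[-1,-14,-84],0],[[-9,-20,-84],0]]'

```text
time: 2.92
tool_pos: [646.7, -55.6, 48.2]
tcp_rot: [-179.9, 0.1, 40.4]
ft_force: [-0.5, -0.3, 0.0]
finger_gap: -0.2
```

```bash
python3 - <<'E'
from h import *
from bench import r
d={n:r.snapshot(n) for n in('scene','side')}
crop(d['scene'],150,160,200,150,3.5,f'pics/d_scene.png');crop(d['side'],260,200,200,160,3.5,f'pics/d_side.png')
s=r.sense();print(s['time'],s['tool_pos'],s['tcp_rot'],s['ft_force'])
E
```

```text
3.0167 [646.84373529 -56.82549884  49.71063351] [1.79992430e+02 2.81946397e-02 4.02931950e+01] [ 0.29797527 -0.83038193  0.43042414]
```

View pics/d_side.png

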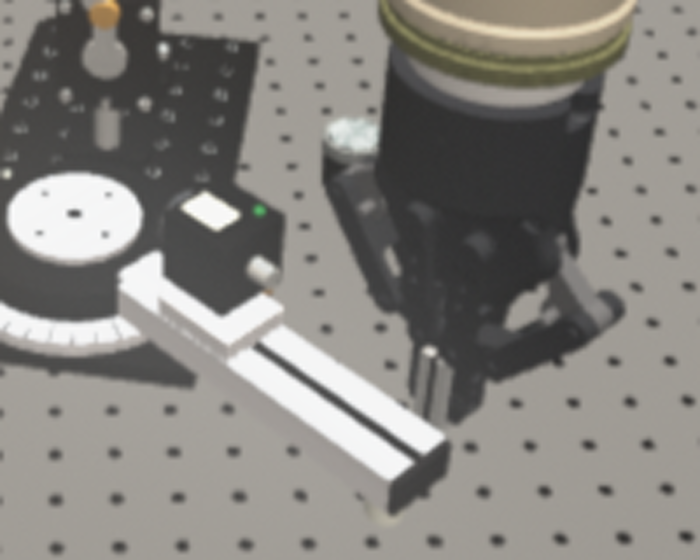

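View pics/d_scene.png

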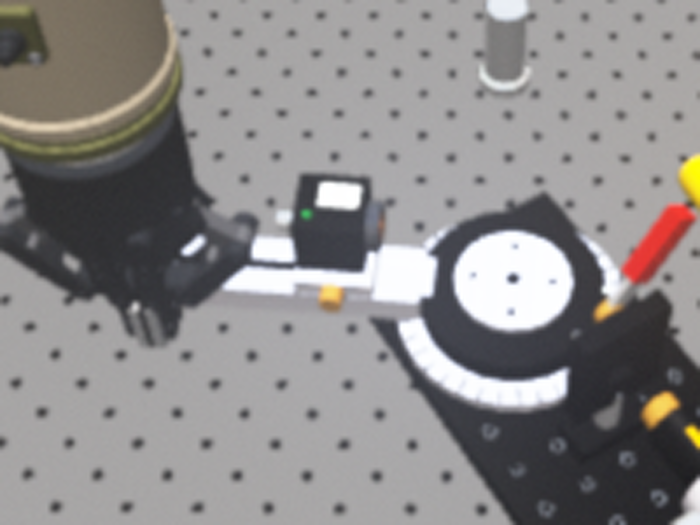

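```bash
python3 - <<'E'
import numpy as np
C=np.array([498,59.5]);c=np.array([647.8,-55.6])
def P(t,l=28,rad=185):
    a=np.radians(t);u=np.array([np.cos(a),np.sin(a)]);n=np.array([-u[1],u[0]]);return C+rad*u+l*n
print('app',[ (P(-49.8,l)-c).round(1) for l in(34,28)])
t=-49.8;base=P(t)
for k in range(3):
    b0=P(t-16*k)
    print(k,[(*(P(t-16*k-2*i)-b0).round().astype(int).tolist(),-2*i) for i in range(1,9)])
E
```

```text
app [array([-4.4, -4.3]), array([-9. , -8.1])]
0 [(-4, -5, -2), (-9, -10, -4), (-14, -14, -6), (-19, -18, -8), (-24, -23, -10), (-29, -27, -12), (-34, -30, -14), (-39, -34, -16)]
1 [(-6, -3, -2), (-11, -7, -4), (-17, -10, -6), (-23, -13, -8), (-29, -15, -10), (-35, -18, -12), (-41, -20, -14), (-47, -22, -16)]
2 [(-6, -2, -2), (-13, -3, -4), (-19, -5, -6), (-25, -6, -8), (-32, -7, -10), (-38, -7, -12), (-45, -8, -14), (-51, -8, -16)]
```

drive_tool --moves '[[[-2,-2,0],0],[[-4,-4,0],0],[[-6,-6,0],0],[[-8,-7,0],0],[[-9,-8,0],0],[[-11,-11,0],-1],[[-13,-13,0],-2],[[-13,-13,0],-2]]'

```text
time: 3.68
tool_pos: [634.6, -69.0, 49.4]
tcp_rot: [180.0, 0.0, 38.2]
ft_force: [-0.2, -0.1, -0.3]
finger_gap: -0.1
```

drive_tool --moves '[[[-5,-5,0],-2],[[-10,-10,0],-4],[[-15,-14,0],-6],[[-20,-18,0],-8],[[-25,-22,0],-10],[[-30,-26,0],-12],[[-35,-29,0],-14],[[-35,-29,0],-14]]'

```text
time: 4.35
tool_pos: [599.1, -98.2, 49.2]
tcp_rot: [180.0, 0.0, 24.2]
ft_force: [0.3, 0.4, -0.2]
finger_gap: -0.1
```

```bash
python3 - <<'E'
from h import *
from bench import r
d={n:r.snapshot(n) for n in('scene','side')}
crop(d['scene'],150,160,200,150,3.5,f'pics/e_scene.png');crop(d['side'],230,200,200,160,3.5,f'pics/e_side.png')
s=r.sense();print(s['time'],s['tool_pos'],s['tcp_rot'],s['ft_force'])
E
```

```text
4.45 [599.63142443 -97.69623753  49.22891247] [-1.79990408e+02  1.62854216e-02  2.43850921e+01] [-0.17425625 -0.01370782 -0.36392665]
```

View pics/e_side.png

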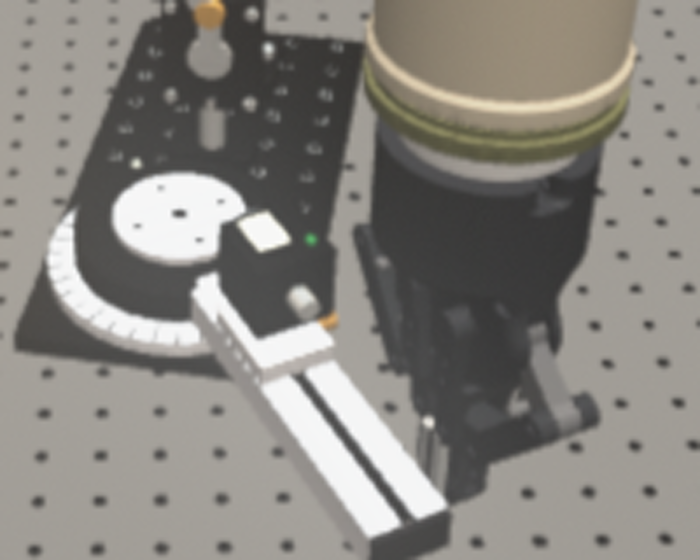

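View pics/e_scene.png

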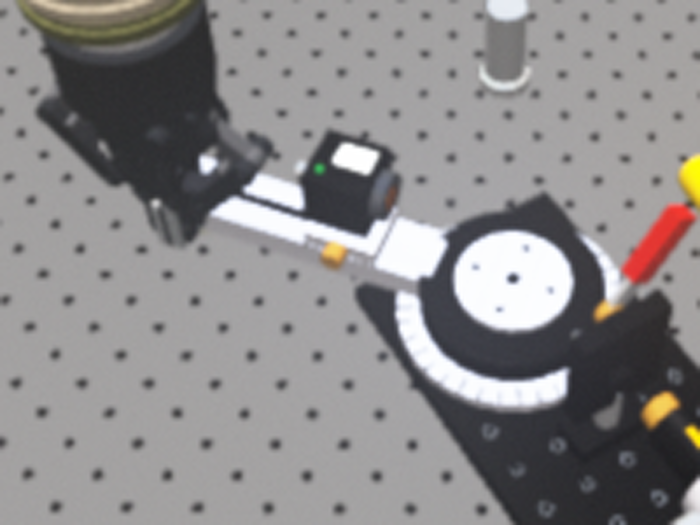

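The rail has turned about 16° and rests against the fingers. Continuing along the arc.

drive_tool --moves '[[[-6,-3,0],-2],[[-11,-7,0],-4],[[-17,-10,0],-6],[[-23,-13,0],-8],[[-29,-15,0],-10],[[-35,-18,0],-12],[[-41,-20,0],-14],[[-47,-22,0],-16]]'

```text
time: 5.12
tool_pos: [553.2, -119.5, 49.4]
tcp_rot: [180.0, -0.0, 8.3]
ft_force: [1.8, 0.5, -1.3]
finger_gap: -0.1
```

drive_tool --moves '[[[-6,-2,0],-2],[[-13,-3,0],-4],[[-19,-5,0],-6],[[-25,-6,0],-8],[[-32,-7,0],-10],[[-38,-7,0],-12],[[-45,-8,0],-14],[[-45,-8,0],-14]]'

```text
time: 5.78
tool_pos: [507.2, -127.5, 49.2]
tcp_rot: [-180.0, 0.0, -5.7]
ft_force: [0.2, 0.4, -0.0]
finger_gap: -0.0
```

```bash
python3 - <<'E'
from h import *
from bench import r
d={n:r.snapshot(n) for n in('scene','side')}
pickle.dump(d,open('f.pkl','wb'))
crop(d['scene'],180,130,200,150,4,f'pics/f_scene.png');crop(d['side'],210,180,180,150,4,f'pics/f_side.png')
s=r.sense();print(s['time'],s['tool_pos'],s['tcp_rot'],s['ft_force'])
E
```

```text
5.8833 [ 507.97011982 -127.53713678   49.37041003] [ 1.79999527e+02 -1.69703581e-03 -5.55353140e+00] [ 0.15570425 -0.05285648  0.54261764]
```

View pics/f_side.png

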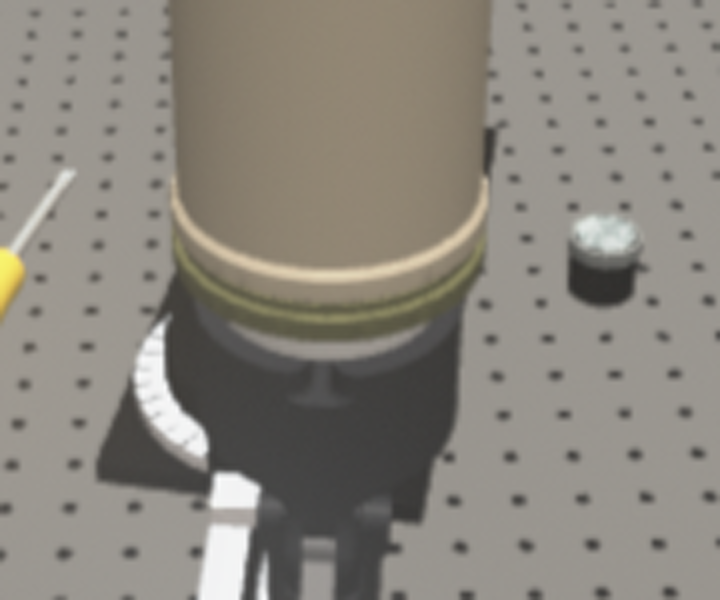

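View pics/f_scene.png

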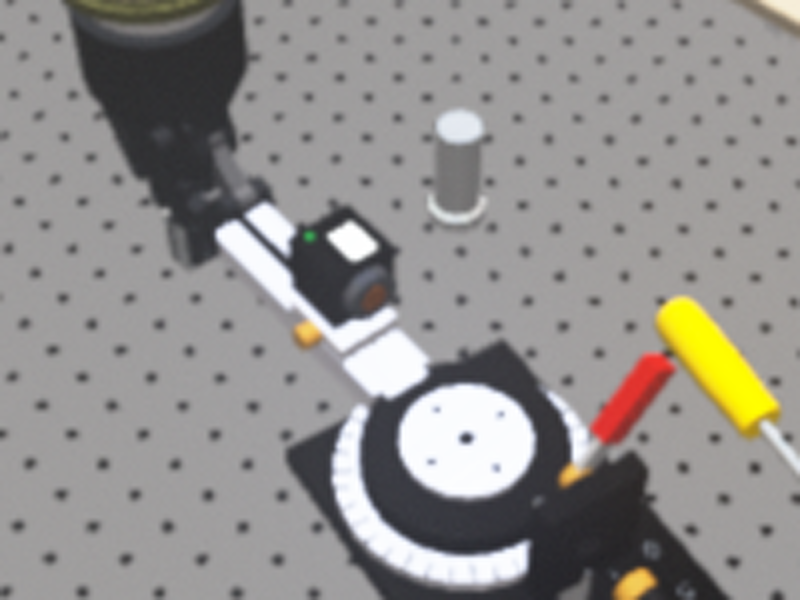

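drive_tool --moves '[[[-3,0,0],-1],[[-6,0,0],-2],[[-10,0,0],-3],[[-14,-1,0],-4],[[-14,-1,0],-4],[[0,-1,0],-4],[[30,-1,0],-4],[[60,-1,0],-4]]'

```text
time: 6.55
tool_pos: [567.6, -128.6, 48.9]
tcp_rot: [-180.0, 0.1, -9.7]
ft_force: [-0.5, 0.1, 0.8]
finger_gap: -0.0
```

drive_tool --moves '[[[0,-30,20],0],[[20,-60,60],0],[[40,-80,100],0],[[80,-90,130],0],[[120,-90,150],0],[[140,-90,150],0],[[140,-90,150],0],[[140,-90,150],0]]'

```text
time: 7.22
tool_pos: [709.7, -218.7, 199.0]
tcp_rot: [180.0, -0.0, -9.6]
ft_force: [-0.5, -0.1, -0.0]
finger_gap: -0.2
```

```bash
python3 - <<'E'
from h import *
from bench import r
d={n:r.snapshot(n) for n in('scene','side')}
pickle.dump(d,open('g.pkl','wb'))
crop(d['scene'],200,150,160,120,5,f'pics/g_scene.png');crop(d['side'],210,225,150,120,5,f'pics/g_side.png')
s=r.sense();print(s['time'],s['tool_pos'],s['tcp_rot'],s['ft_force'])
E
```

```text
7.3167 [ 706.70811046 -218.3194732   197.58150228] [-1.79977800e+02  1.69336406e-01 -9.64373951e+00] [ 0.20218397  0.11324099 -1.0671205 ]
```

View pics/g_side.png

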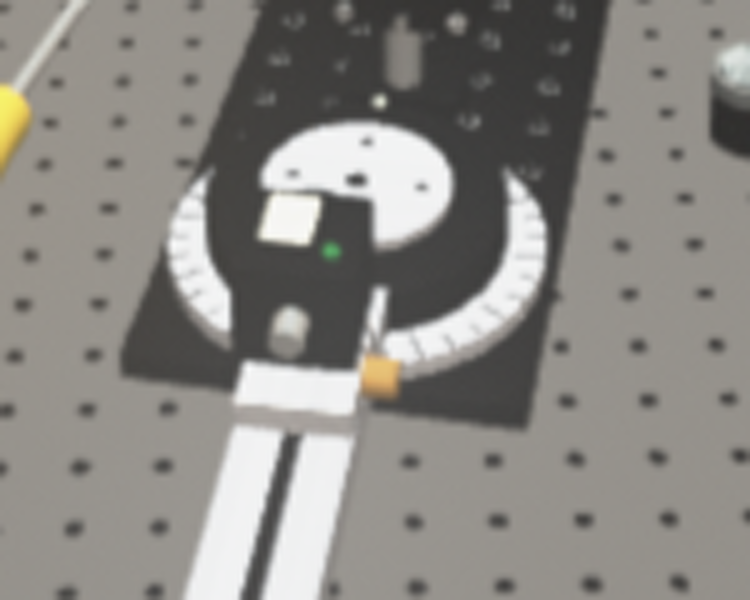

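View pics/g_scene.png

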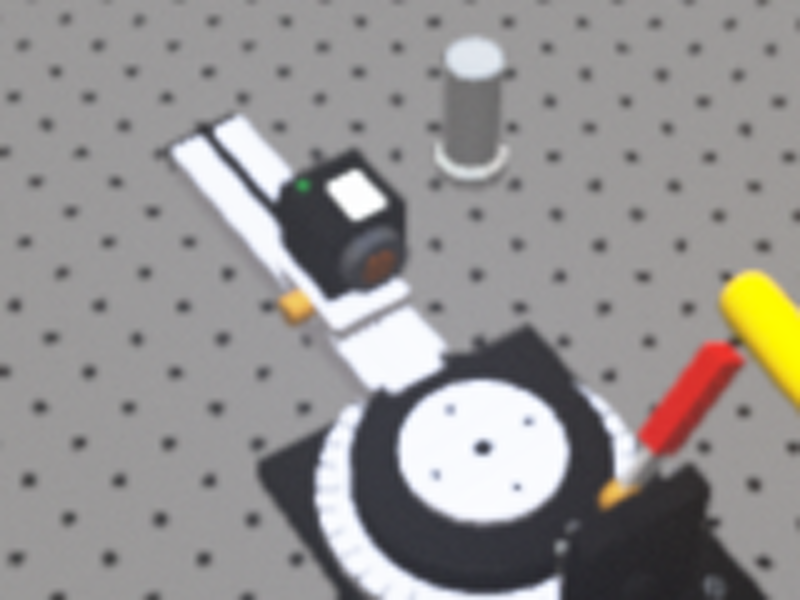

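```bash
python3 - <<'E'
from h import *
d=pickle.load(open('g.pkl','rb'));B=d['side'];A=d['scene']
crop(B,230,290,80,90,7,'pics/g2.png');crop(B,240,225,80,50,9,'pics/g3.png')
hs=B['pixels'][235:275,255:320].astype(int);m=(hs[...,0]-hs[...,1]>25);print([(x+255,y+235,hs[y,x].tolist()) for y,x in np.argwhere(m)])
E
```

```text
[]
```

View pics/g2.png

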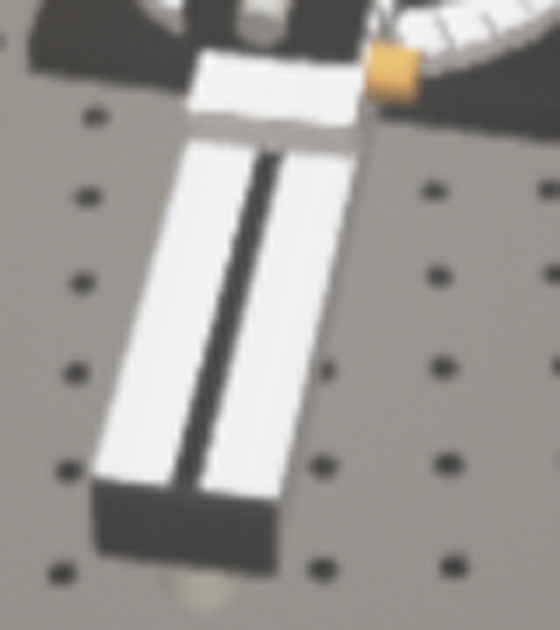

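View pics/g3.png

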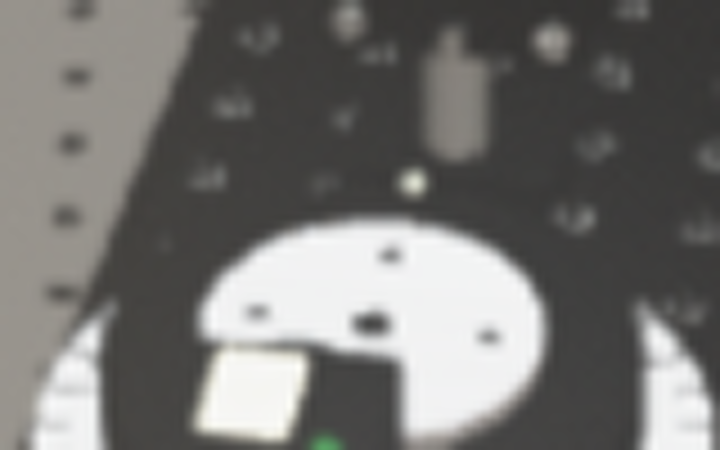

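```bash
python3 - <<'E'
from h import *
d=pickle.load(open('g.pkl','rb'));B=d['side'];A=d['scene'];D0=pickle.load(open('a.pkl','rb'))['side']
g=lambda x,y:(x/7+230-.4,y/7+290-.4)
def ang(v): return np.degrees(np.arctan2(v[1],v[0]))
P=lambda x,y:onz(B,g(x,y),40)
print('L',ang(P(93,480)-P(187,145)),'R',ang(P(280,497)-P(355,157)),'groove',ang(P(187,487)-P(268,153)))
print('end edge',ang(P(280,497)-P(93,480)),'carr edge',ang(P(355,150)-P(187,140)))
e=(P(93,480)+P(280,497))/2;C=np.array([498,59.5,40]);print('end mid',e,np.linalg.norm((e-C)[:2]),ang(e-C))
C2=onz(B,(240+372/9-.4,225+322/9-.4),43);print(C2,ang(e-C2))
pt=onz(B,(286-.4,245.2-.4),43);print('pointer',pt,ang(pt-C2))
h=lambda x,y:(x/5+210-.4,y/5+225-.4)
for z in(0,12):print('front',ang(onz(B,h(527,428),z)-onz(B,h(122,375),z)), np.linalg.norm(onz(B,h(527,428),z)-onz(B,h(122,375),z)))
s=lambda x,y:(x/5+200-.4,y/5+150-.4)
e2=(onz(A,s(172,150),40)+onz(A,s(240,114),40))/2;print('scene end',e2,ang(e2-onz(A,s(483,447),43)))
# plate long edges: fit by edge detection in the first side view
p=D0['pixels'];gr=cv2.cvtColor(p,cv2.COLOR_RGB2GRAY).astype(float)
gr=cv2.GaussianBlur(gr,(3,3),0)
def edge(x0,x1,rows,sign):
    pts=[]
    for y in rows:
        g_=np.diff(gr[y,x0:x1])*sign;i=g_.argmax();pts.append((x0+i+.5,y))
    pts=np.array(pts);f=np.polyfit(pts[:,1],pts[:,0],1)
    for _ in range(3):
        r_=pts[:,0]-np.polyval(f,pts[:,1]);k=abs(r_)<1;f=np.polyfit(pts[k,1],pts[k,0],1)
    y=(rows[0],rows[-1]);return [(np.polyval(f,t),t) for t in y],k.sum(),len(rows)
a,k,n=edge(240,275,range(212,255),-1);print(a,k,n)
print('left edge',ang(onz(D0,a[0],12)-onz(D0,a[1],12)),onz(D0,a[0],12),onz(D0,a[1],12))
b,k,n=edge(318,345,range(214,245),1);print(b,k,n)
print('right edge',ang(onz(D0,b[0],12)-onz(D0,b[1],12)),onz(D0,b[0],12))
E
```

```text
L -99.9282335977022 R -99.93699443838922 groove -99.57835390564705
end edge -7.840846695400526 carr edge -6.233392834242931
end mid [ 462.93370395 -137.91025601   40.        ] 200.50050946414868 -100.07247799815885
[498.14873304  60.4027012   43.        ] -100.06922479464306
pointer [506.83672367 102.65069645  43.        ] 78.37954090116095
front -12.028599090581928 129.3919487494715
front -12.028599090581919 126.43712567072215
scene end [ 461.36979569 -138.59394071   40.        ] -100.40506562037564
[(np.float64(267.6294818144245), 212), (np.float64(250.2710658193842), 254)] 39 43
left edge 77.69375756225016 [475.07857088 256.13812071  12.        ] [445.25042982 119.40548738  12.        ]
[(np.float64(333.66532258064524), 214), (np.float64(328.17338709677426), 244)] 31 31
right edge 78.10045792667466 [605.65512364 244.84398191  12.        ]
```

Rail direction measures -100.1° from both views. The base axis is about -102.2° (plate edges 77.7, 78.1 and -12.0), so about 2° remain. I'll go back and nudge that far.

drive_tool --moves '[[[-30,0,0],0],[[-65,0,-15],0],[[-95,10,-30],0],[[-115,30,-55],0],[[-130,55,-85],-1],[[-140,80,-115],-1],[[-140,91,-145],-2],[[-140,91,-150],-2]]'

```text
time: 7.98
tool_pos: [560.6, -123.7, 42.7]
tcp_rot: [-179.9, 0.7, -11.6]
ft_force: [-0.3, 0.6, -0.8]
finger_gap: -0.1
```

drive_tool --moves '[[[-25,0,0],0],[[-50,0,0],0],[[-66,0,0],0],[[-71,0,0],0],[[-74,0,0],0],[[-77,0,0],0],[[-80.5,0,0],0],[[-80.5,0,0],0]]'

```text
time: 8.65
tool_pos: [487.8, -128.0, 49.9]
tcp_rot: [180.0, -0.1, -11.7]
ft_force: [0.6, -0.2, 0.1]
finger_gap: 0.1
```

drive_tool --moves '[[[0,0,0],0],[[10,0,0],0],[[40,0,0],0],[[75,-10,10],0],[[90,-40,30],0],[[120,-60,60],0],[[150,-80,90],0],[[180,-90,120],0]]'

```text
time: 9.32
tool_pos: [659.4, -216.0, 161.0]
tcp_rot: [180.0, 0.1, -11.7]
ft_force: [1.3, 0.0, -1.1]
finger_gap: 0.0
```

```bash
python3 - <<'E'
from h import *
from bench import r
d={n:r.snapshot(n) for n in('scene','side')}
pickle.dump(d,open('i.pkl','wb'))
crop(d['scene'],200,150,160,120,5,f'pics/i_scene.png');crop(d['side'],230,290,80,85,7,f'pics/i_side.png');crop(d['side'],240,225,80,50,9,'pics/i3.png')
s=r.sense();print(s['time'],s['tool_pos'],s['tcp_rot'],s['ft_force'])
E
```

```text
9.4167 [ 665.5062145  -217.6211463   168.13139159] [179.85951857  -0.71457328 -11.69857239] [-0.13391737 -0.02089457  1.03426018]
```

View pics/i_side.png

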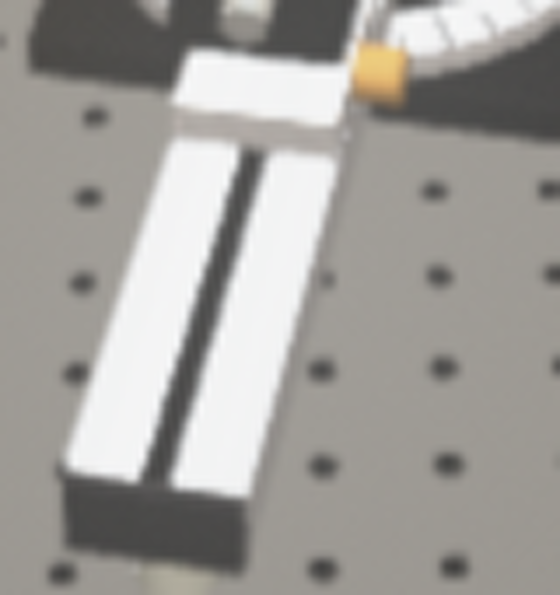

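View pics/i_scene.png

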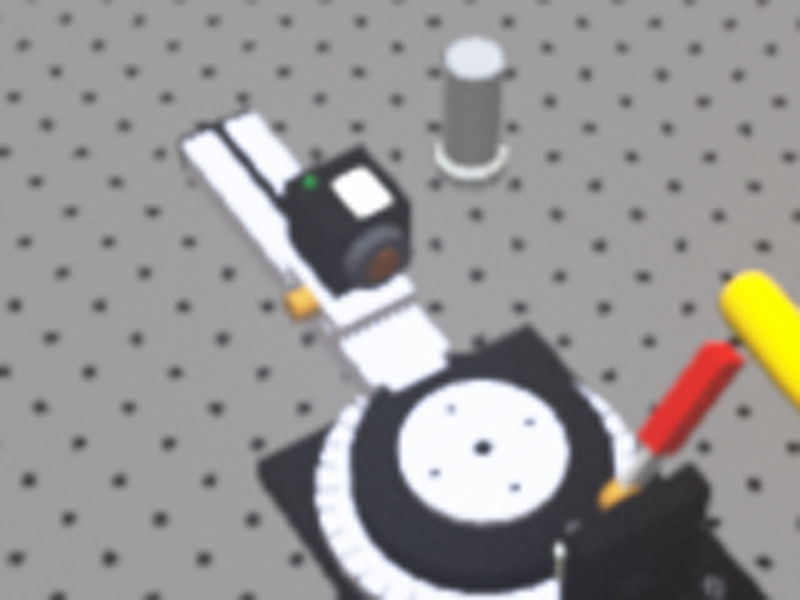

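View pics/i3.png

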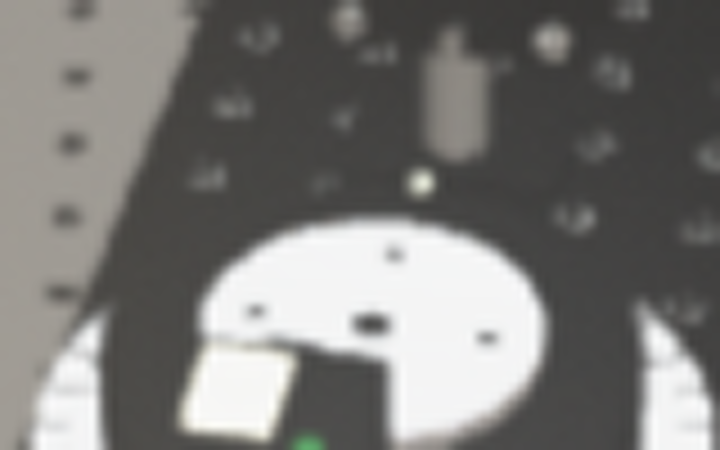

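```bash
python3 - <<'E'
from h import *
d=pickle.load(open('i.pkl','rb'));B=d['side'];A=d['scene']
g=lambda x,y:(x/7+230-.4,y/7+290-.4)
def ang(v): return np.degrees(np.arctan2(v[1],v[0]))
P=lambda x,y:onz(B,g(x,y),40)
C2=onz(B,(240+372/9-.4,225+322/9-.4),43)
e=(P(65,472)+P(250,497))/2
print('L',ang(P(65,472)-P(170,140)),'R',ang(P(250,497)-P(338,155)),'groove',ang(P(157,483)-P(252,150)))
print('end edge',ang(P(250,497)-P(65,472)),'endmid',ang(e-C2))
s=lambda x,y:(x/5+200-.4,y/5+150-.4)
e2=(onz(A,s(181,145),40)+onz(A,s(251,110),40))/2;print('scene end',ang(e2-onz(A,s(483,447),43)))
# slot on housing / laser centreline in side view: slot in front of the stage? aperture white disc below pivot
D0=pickle.load(open('a.pkl','rb'))
b=lambda x,y:(x/3.4+175-.4,y/3.4+165-.4)
pv=onz(D0['side'],b(390,130),106);print('pivot dir',ang(pv-C2),np.linalg.norm((pv-C2)[:2]),pv)
lt=onz(D0['side'],b(421,46),100);print('clamp top',lt,ang(lt-C2))
E
```

```text
L -101.08027609848816 R -101.15073796023803 groove -101.04140301374815
end edge -10.925910521167625 endmid -101.6123941691212
scene end -101.80116385617568
pivot dir 78.02322091299513 76.65747021975469 [514.05632704 135.39147499 106.        ]
clamp top [534.27032455 232.98383993 100.        ] 78.1785250726727
```

The rail is now at -101.5° ± 0.4 against -102.1°, well within 3°. The lever tip was triangulated at (480, 142, 157), which matches the model. Next I'll rise and go round to the robot side of the lever.

drive_tool --moves '[[[0,0,30],0],[[0,0,65],0],[[-10,20,95],0],[[-30,50,95],0],[[-50,80,95],0],[[-70,112,95],0],[[-90,144,95],0],[[-110,176,95],0]]'

```text
time: 10.08
tool_pos: [547.6, -36.9, 255.2]
tcp_rot: [-180.0, 0.1, -11.7]
ft_force: [0.7, 0.5, 0.5]
finger_gap: 0.1
```

drive_tool --moves '[[[-22,32,0],0],[[-44,64,0],0],[[-64,96,0],0],[[-84,128,0],0],[[-100,160,0],0],[[-120,185,0],0],[[-126,194,0],0],[[-126,194,0],0]]'

```text
time: 10.75
tool_pos: [421.5, 157.7, 255.7]
tcp_rot: [-180.0, 0.0, -11.4]
ft_force: [0.1, -0.6, -0.1]
finger_gap: -0.1
```

drive_tool --moves '[[[0,0,-20],0],[[0,0,-40],0],[[0,0,-60],0],[[0,0,-80],0],[[0,0,-95],0],[[0,0,-102],0],[[0,0,-102],0],[[0,0,-102],0]]'

```text
time: 11.42
tool_pos: [423.3, 155.2, 154.1]
tcp_rot: [180.0, 0.0, -11.7]
ft_force: [-0.6, 0.8, -0.4]
finger_gap: 0.3
```

```bash
python3 - <<'E'
from h import *
from bench import r
d={n:r.snapshot(n) for n in('scene','side')}
pickle.dump(d,open('j.pkl','wb'))
crop(d['scene'],200,100,200,160,4,f'pics/j_scene.png');crop(d['side'],190,130,170,150,4,f'pics/j_side.png')
s=r.sense();print(s['time'],s['tool_pos'],s['tcp_rot'],s['ft_force'])
E
```

```text
11.5167 [423.94494543 155.59798268 155.2370945 ] [-1.79959068e+02 -9.70749407e-02 -1.16719629e+01] [0.48072121 0.05389175 0.09486734]
```

View pics/j_side.png

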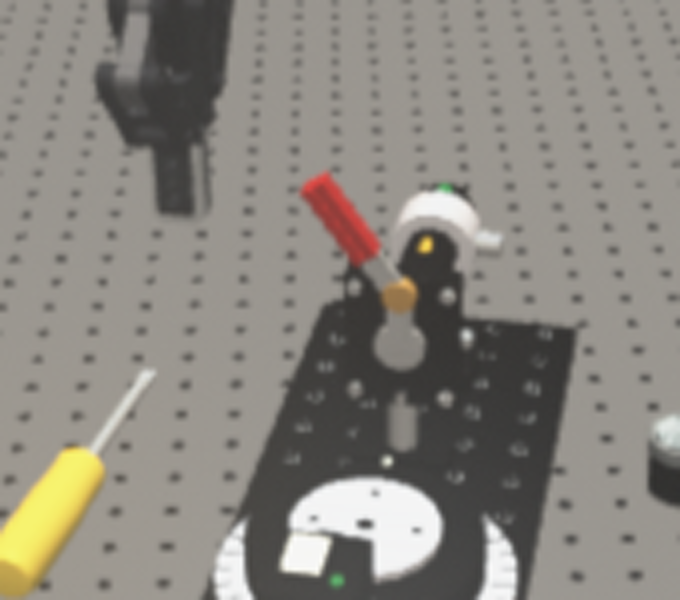

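View pics/j_scene.png

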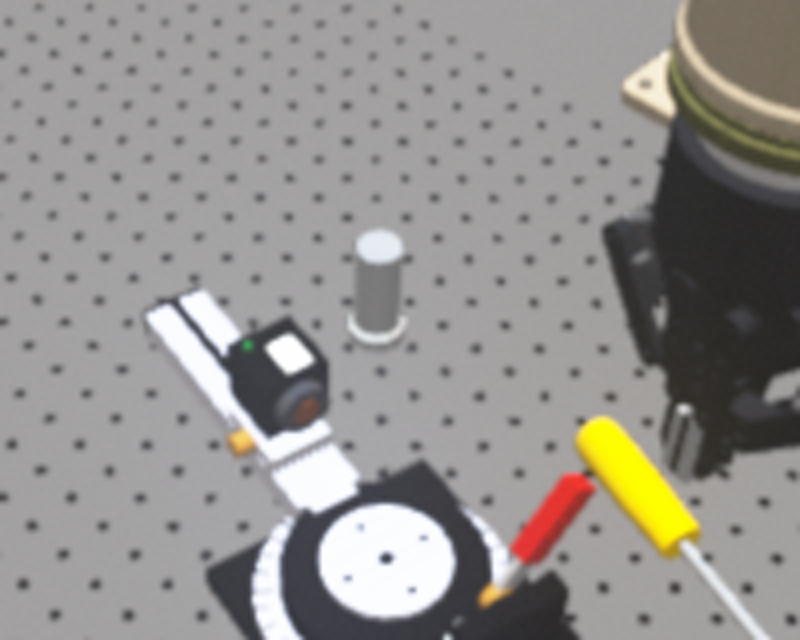

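drive_tool --moves '[[[10,-2,5],0],[[20,-4,5],0],[[29,-6,5],0],[[35,-7,5],0],[[40,-8,5],0],[[44,-9,5],0],[[48,-10,5],0],[[48,-10,5],0]]'

```text
time: 12.18
tool_pos: [471.3, 145.5, 158.9]
tcp_rot: [180.0, 0.0, -11.7]
ft_force: [0.6, 0.9, 0.3]
finger_gap: 0.3
```

drive_tool --moves '[[[4,-1,0],0],[[8,-2,0],0],[[12,-2,0],0],[[16,-3,0],0],[[20,-4,0],0],[[24,-5,0],0],[[28,-6,0],0],[[28,-6,0],0]]'

```text
time: 12.85
tool_pos: [499.7, 139.4, 159.0]
tcp_rot: [-180.0, -0.0, -11.7]
ft_force: [-0.2, 0.7, 0.5]
finger_gap: 0.1
```

```bash
python3 - <<'E'
from h import *
from bench import r
d={n:r.snapshot(n) for n in('scene','side')}
crop(d['scene'],240,100,200,160,4,f'pics/k_scene.png');crop(d['side'],190,130,170,150,4,f'pics/k_side.png')
s=r.sense();print(s['time'],s['tool_pos'],s['tcp_rot'],s['ft_force'])
E
```

```text
12.95 [499.16106341 139.5377943  158.84973368] [ 1.79993640e+02 -1.81946607e-03 -1.16692662e+01] [ 1.20660065 -0.49235846 -0.62236499]
```

View pics/k_side.png

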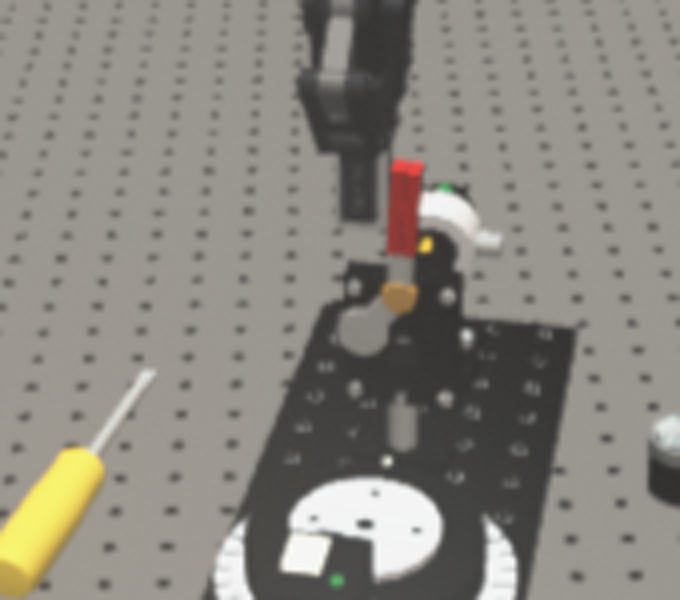

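The lever is near vertical, with its blade swung half aside. I'll keep going, slower.

drive_tool --moves '[[[3,-1,0],0],[[6,-1,0],0],[[8,-2,0],0],[[10,-2,0],0],[[12,-3,0],0],[[14,-3,0],0],[[15,-3,0],0],[[15,-3,0],0]]'

```text
time: 13.62
tool_pos: [514.2, 136.6, 159.0]
tcp_rot: [180.0, -0.0, -11.7]
ft_force: [-0.4, -0.4, -0.2]
finger_gap: 0.0
```

```bash
python3 - <<'E'
from h import *
from bench import r
d={n:r.snapshot(n) for n in('scene','side')}
crop(d['scene'],240,100,200,160,4,f'pics/l_scene.png');crop(d['side'],190,130,170,150,4,f'pics/l_side.png')
s=r.sense();print(s['time'],s['tool_pos'],s['tcp_rot'],s['ft_force'])
E
```

```text
13.7167 [514.21104548 136.65653599 159.08248012] [-1.79994270e+02 -2.77524999e-02 -1.16598507e+01] [-0.08225515 -0.10730878  0.16523746]
```

View pics/l_side.png

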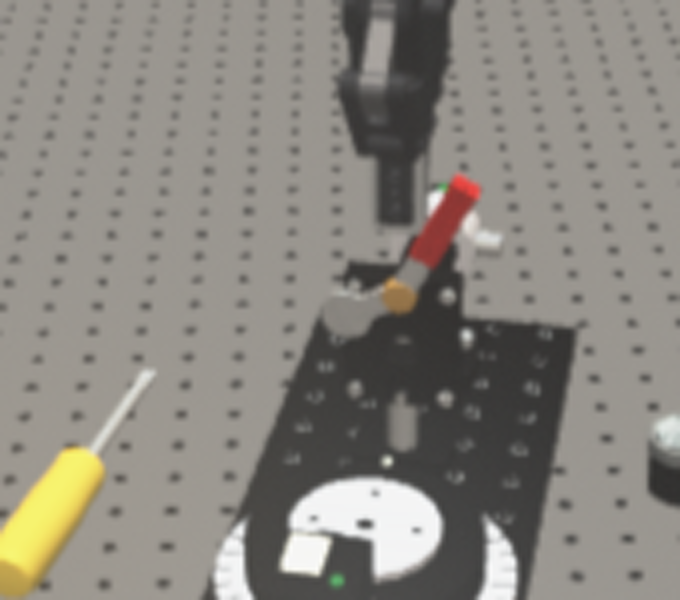

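```bash
cat > lev.py <<'E'
from h import *
def lev(p,tip,C=np.array([498,59.8,0]),yaw=-12.1):
    M=R.from_euler('z',yaw,degrees=True).as_matrix()
    o,d=ray(p,tip);o=M.T@(o-C);d=M.T@d
    q=o+d*(76.5-o[1])/d[1];return q.round(1),np.degrees(np.arctan2(q[0],q[2]-106)).round(1)
E
python3 - <<'E'
from lev import *
p=pickle.load(open('j.pkl','rb'))['side']
c=lambda x,y:(190+x/4-.4,130+y/4-.4)
print('start',lev(p,c(316,184)));print('now',lev(p,c(466,187)));print(lev(p,c(399,297)))
E
```

```text
start (array([-34.5,  76.5, 154.8]), np.float64(-35.3))
now (array([ 27.3,  76.5, 159.3]), np.float64(27.1))
(array([1.000e-01, 7.650e+01, 1.045e+02]), np.float64(177.2))
```

The lever reads +27° (about 1.08 rad), and the stop is at 35°. I'll creep on in small steps and watch the force.

drive_tool --moves '[[[0.5,0,0],0],[[1,0,0],0],[[1.5,0,0],0],[[2,0,0],0],[[2.5,-0.5,0],0],[[3,-0.5,0],0],[[3,-0.5,0],0],[[3,-0.5,0],0]]'

```text
time: 14.38
tool_pos: [517.0, 136.2, 159.0]
tcp_rot: [-180.0, -0.0, -11.7]
ft_force: [-1.3, 0.7, -0.5]
finger_gap: -0.3
```

drive_tool --moves '[[[0.3,0,0],0],[[0.6,0,0],0],[[0.9,0,0],0],[[1.2,0,0],0],[[1.5,0,0],0],[[1.5,0,0],0],[[1.5,0,0],0],[[1.5,0,0],0]]'

```text
time: 15.05
tool_pos: [518.6, 136.1, 159.0]
tcp_rot: [-180.0, -0.0, -11.7]
ft_force: [-0.3, 0.5, 0.3]
finger_gap: 0.4
```

```bash
python3 - <<'E'
from h import *
from bench import r
d={n:r.snapshot(n) for n in('scene','side')}
pickle.dump(d,open('m.pkl','wb'))
crop(d['side'],190,130,170,150,4,f'pics/m_side.png')
s=r.sense();print(s['time'],s['tool_pos'],s['tcp_rot'],s['ft_force'])
E
```

```text
15.15 [518.53889722 136.14108173 159.04857339] [-1.79998595e+02 -1.31402647e-02 -1.16575996e+01] [-0.628293    0.25250465 -0.40753148]
```

View pics/m_side.png

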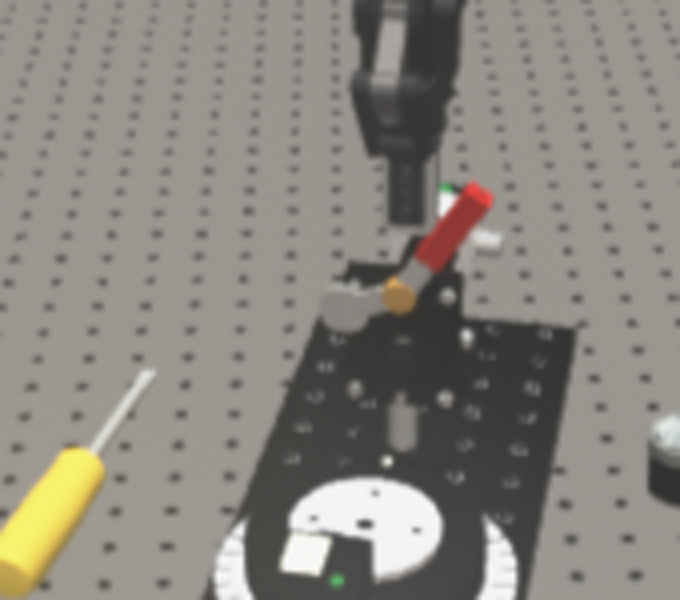

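drive_tool --moves '[[[0.2,0,0],0],[[0.4,0,0],0],[[0.6,0,0],0],[[0.8,0,0],0],[[0.8,0,0],0],[[0.8,0,0],0],[[0.8,0,0],0],[[0.8,0,0],0]]'

```text
time: 15.82
tool_pos: [519.3, 136.2, 159.0]
tcp_rot: [-180.0, -0.0, -11.7]
ft_force: [-1.4, 0.0, -0.3]
finger_gap: -0.4
```

```bash
python3 - <<'E'
from lev import *
from bench import r
p=pickle.load(open('m.pkl','rb'))['side']
c=lambda x,y:(190+x/4-.4,130+y/4-.4)
print(lev(p,c(480,195)))
s=r.sense();print(s['time'],s['tool_pos'],s['ft_force'])
E
```

```text
(array([ 33. ,  76.5, 156.2]), np.float64(33.4))
15.8167 [519.29131689 136.16678815 158.98862637] [-1.39002466  0.00698262 -0.34597795]
```

drive_tool --moves '[[[0.2,0,0],0],[[0.4,0,0],0],[[0.6,0,0],0],[[0.6,0,0],0],[[0.6,0,0],0],[[0.6,0,0],0],[[0.6,0,0],0],[[0.6,0,0],0]]'

```text
time: 16.48
tool_pos: [519.9, 136.2, 159.0]
tcp_rot: [-180.0, -0.0, -11.7]
ft_force: [-1.4, 0.3, 1.2]
finger_gap: 0.2
```

drive_tool --moves '[[[-2,0,0],0],[[-10,2,0],0],[[-30,6,0],0],[[-60,12,0],0],[[-60,12,30],0],[[-60,12,60],0],[[-60,12,90],0],[[-60,12,90],0]]'

```text
time: 17.15
tool_pos: [462.1, 149.0, 256.0]
tcp_rot: [-179.8, -0.5, -11.6]
ft_force: [0.5, 0.3, 1.1]
finger_gap: -0.0
```

```bash
python3 - <<'E'
from lev import *
from bench import r
d={n:r.snapshot(n) for n in('scene','side')}
pickle.dump(d,open('n.pkl','wb'))
crop(d['side'],175,165,200,200,3,f'pics/n_side.png');crop(d['scene'],180,130,230,215,2.7,'pics/n_scene.png')
s=r.sense();print(s['time'],s['tool_pos'],s['ft_force'])
E
```

```text
17.25 [460.57488665 148.543555   250.907075  ] [-0.15264793 -0.23807375 -0.50875217]
```

View pics/n_side.png

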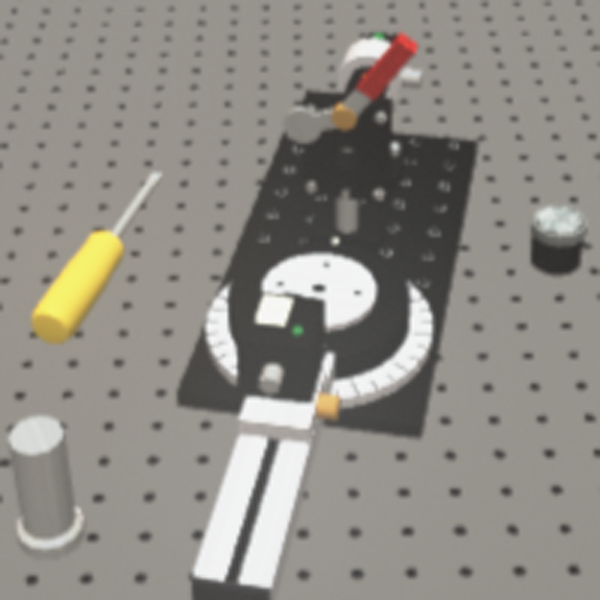

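View pics/n_scene.png

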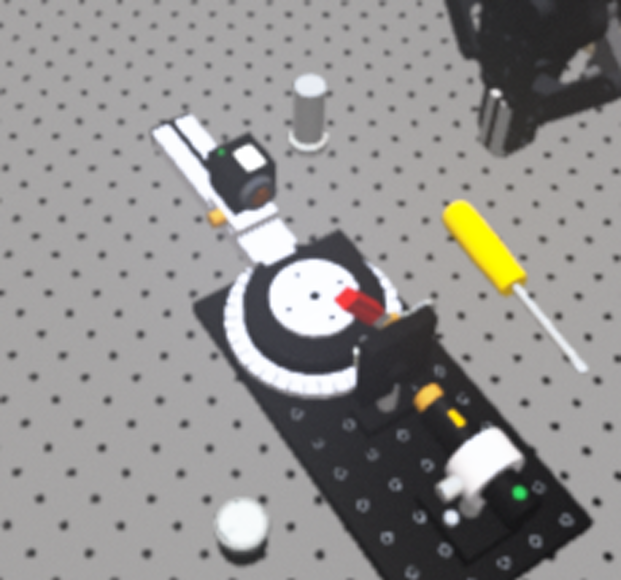

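```bash
python3 - <<'E'
from lev import *
d=pickle.load(open('n.pkl','rb'));a=pickle.load(open('a.pkl','rb'));i=pickle.load(open('i.pkl','rb'))
print(lev(d['side'],(175+405/3-.4,165+46/3-.4)))
q,e=tri(d['scene'],(180+346/2.7,130+297/2.7),d['side'],(310,180));v=R.from_euler('z',12.1,degrees=True).apply(q-[498,59.8,0]);print(v,e,np.degrees(np.arctan2(v[0],v[2]-106)))
for n,(x0,x1,y0,y1) in {'ped':(175,207,295,350),'driver':(184,232,218,280),'lens':(348,375,230,258)}.items():
    print(n,np.abs(d['side']['pixels'][y0:y1,x0:x1].astype(int)-a['side']['pixels'][y0:y1,x0:x1]).max())
print('rail i vs n',np.abs(d['side']['pixels'][300:372,232:300].astype(int)-i['side']['pixels'][300:372,232:300]).max())
E
```

```text
(array([ 33.1,  76.5, 153.3]), np.float64(35.0))
[ 33.91192983  73.3413294  155.09326858] 0.5830536242888825 34.63537325425932
ped 4
driver 4
lens 4
rail i vs n 8
```

```bash
python3 - <<'E'
from bench import r
print(r.hand_in());print(r.sense()['time'])
E
```

```text
the job is handed in; nothing more can be done
None
the job is handed in; nothing more can be done
```

I swung the detector arm round into line with the shut fingertips, in one long arc and a final nudge of about 2°. Then I pushed the red lever over to its open side, backed clear and handed the job in at about 17 s of the 54 s allowed. No verdict was reported.

- **Detector arm:** the rail points along about -101.5° (single readings -101.0° to -101.8°). The base axis measures -101.8° to -102.7°. That leaves roughly 0.5° (about 1.5° at worst) against the 3° allowed. The rail did not move while I pushed the lever. I could not check the red scale mark, because I could not find it in the images.
- **Shutter lever:** it leans 34.6° to 35.0° to the far side in the two checks, so it is at or very near its 35° stop. I felt no clear rise in force at the stop, with readings staying around 1.4 N, so that rests on the pictures.
- **Loose parts:** the post, lens tube and driver look unchanged, pixel for pixel, in the side view.
- **Contact:** I pinched nothing, and the pictures I checked showed the tool clear of the laser and detector. The highest force read at the end of any move was about 2 N.
- **Moves that fell short:** a few fast free-air moves ended up to about 10 mm off my plan. One dipped about 6 mm low in free air beside the rail. I worked from the measured position before touching the lever.

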